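# Roll the second drive roller up into its seat

## Task

On the bench stand two small aluminium loading ramps side by side; one already has its steel roller seated at the top, and on the other the roller still lies at the foot. With the fingertips, slowly and gently push that roller up its ramp, over the small step at the top, until it lies in its seat at the stop, as its neighbour does, without ramming it against the stop; do not let it run back down, and never pinch, lift or carry it. Then take the hand away, leaving the seated roller and the other things on the bench where they are.

Things in the scene. Friction and masses are not known exactly. Their poses are not given: they have to be found in the camera images.
- roller: The roller to push: polished steel cylinder (friction about 0.3), 48 mm in diameter, 96 mm long, 0.25 to 0.6 kg. Origin at its centre; y is its axis, parallel to the ramp's y; x and z turn as it rolls. It starts at rest against the foot lip, centre at x = -66, z = 34 mm in the frame of ramp_empty. Let go on the slope, it rolls back.
- ramp_empty: Fixed aluminium ramp under the roller to push (170 mm long in x, 118 wide in y; the left or right one of two). Origin: centre of its underside, 8 mm above the bench on a grey base plate 184 x 250 x 8 mm. x points uphill, y left, z up. A plane slope of 7 degrees rises from z = 8 mm at x = -85 mm to the crest. Side guides, 110 mm apart inside, stand 24 mm above the slope. Foot lip: 6 mm thick, 6 mm high.
- crest (a point): Middle of the crest, the top edge of ramp_empty's slope (x = 36, z = 23 mm in the ramp's frame). Behind it a square step drops 4 mm to the level seat floor (z = 19 mm). Once its centre is past the crest the roller drops into the seat by itself and stays.
- seat (a point): Where the centre of a seated roller lies on ramp_empty (x = 50, z = 43 mm in the ramp's frame, 24 mm above the seat floor). The stop is an upright wall across the ramp 25 mm beyond it (face at x = 75 mm, 10 mm thick, top at z = 49 mm).
- ramp_full: The neighbouring ramp, same shape, frame and heading, 122 mm to the left or right of ramp_empty, with a roller already seated.
- roller_seated: The roller already in the seat of ramp_full, same size as the roller to push; origin at its centre, y along its axis. Leave it alone.
- bottle_100_a: Bystander: screw-cap glass bottle with a wide ribbed cap, 56 mm in diameter, 103 mm high, standing right of the ramps; origin at the centre of its underside, z up.
- rubber_stopper: Bystander: rubber stopper, 58 mm in diameter, 34 mm high, right of the ramps; origin at the centre of its underside.
- spanner: Bystander: flat metal spanner 30 x 157 x 6 mm lying to the left, beyond the balance; origin at the centre of its underside, length along its y.
There are look-alikes about, which are no part of the job. What is shaped like the roller but pink is not meant.

How it is judged:
By the outcome, as a careful person would: the job done as asked, in the order asked, and still so for the second after the job is handed in, with the robot touching nothing.
It also fails if it takes over 38 s, if anything falls off the work surface, if the arm or the gripper's body presses on something with over 40 N, if the wrist force passes 120 N, or if a joint passes its speed limit or range.

## Robot

A 6-joint arm with a two-finger parallel gripper is mounted at the origin on a cart in front of the work surface, level with it; the furniture and walls round the work are solid. World frame = base frame: x ahead of the robot, y to its left, z up, the work surface at z = 0. Lengths are in mm, angles in degrees, forces in N, time in s.
With the tool pointing down it reaches from about 300 to 850 mm from the base axis. Payload 4.2 kg.
Tool frame: the origin (TCP) lies midway between the tips of the shut fingers; the grasp point (between the pads) lies env.hold_point_z behind it (env.hold_point_z is the distance from the TCP to the grasp point, in mm); z points along the fingers, y is the line along which they close (so a half turn about z gives the same grasp; the last joint's range is limited). The gripper opens to 91 mm and grips with 3 to 60 N. Pads are 32 mm wide; open, the fingers measure 118 mm over their backs; the gripper's body (76 mm by 178 mm) begins 60 mm behind the grasp point.
Start: joints at [71.047, 18.312, 89.639, -0, 72.044, -1.146], TCP at [175.849, 547.467, 213.976] pointing down, gripper open.
Joint ranges: [-177.97, 177.97], [-48.28, 115.42], [12.27, 149.76], [-77.06, 257.06], [2.81, 150.46], [-146.56, 146.56]. Speed limits (degrees/s): [147.25, 147.25, 180, 180, 180, 180].

## Interface

Orientations are given as [roll, pitch, yaw] about the fixed x, y, z axes, in that order (R = Rz(yaw) Ry(pitch) Rx(roll)).
In Python, from workcell import env, viewer, spotter gives the robot as it stands.
- The arm moves only by the tool apply_moves, never from a script. Its arguments are lists of equal length, an entry for each row: "delta_pos": the shift along the world's x, y, z normalised to -1 to 1, where 1 is 120 mm, a list of three; "rot": the turn, a rotation vector about the world's x, y, z normalised to -1 to 1, where 1 is 1.5 rad, a list of three; "hand": the opening, from 0 (shut) to 1 (fully open). A call has 1 to 10 rows; each row is the pose to reach, as a shift and turn from the pose commanded when the call began; what a row does not reach only later rows make up. A row lasts 1/12 s, in which the tool goes at most 41.7 mm and 7.16 degrees, less where a joint would pass 70% of its speed; a pose out of reach is approached as far as the arm can. A call with a number of a shift or a turn outside -1 to 1 is refused whole. A call with a gripper value outside its range is refused whole. The fingers move at their own pace and stop on an object; "newtons" is the grip in N (left out, the last holds). Time passes only in rows, so rows that repeat a pose let the fingers close. It gives the time, the measured TCP pose, the force, the opening and the grip force at its end, in the units of the state.
- env.state(): the state, without advancing time (a new reading comes with each control period).
- viewer.grab_frame(name): name is "scene" or "top"; returns a dict with "pixels" (400x640x3 uint8, red, green, blue), "camera_matrix" (3x3 intrinsics, pixels), "R" (3x3) and "t" (3): a world point X has camera coordinates R X + t. Camera axes: x right, y down, z forward; pixel columns grow to the right and rows downward; lengths in mm; the calibration is good to about 2 mm. A picture is of the moment at which its call begins. There is no depth.
- env.job_done(): hands the job in; it is judged then, once.
Trained networks look in a picture, given as the dict that the camera call returned (one of the last four; its "shot" number tells which), for a name from the list of things; names that differ only in an ending like _2 or _b are one class to them, and where a whole thing is asked for, a point or a joint stands for the part that bears it (a point fixed in the world has none). Each returns a list of dicts, best first, with "score" (0 to 1); they miss things now and then, are a little off and sometimes report something else, mostly with a low value. They report only what shows in the picture. A call takes as long as a camera call. They do not tell look-alikes from the thing itself.
- spotter.trace(picture, query): "mask" (400x640 bool, what is visible of it) and "box" ([centre column, centre row, width, height] in pixels, round what is visible of it).
- spotter.landmark_of(picture, query): "position" ([column, row] in pixels: a listed point, or the origin of a listed thing).
The state is a dict: "time_s": time; "qpos": joint angles; "qvel": joint speeds; "effort": joint torques, N m; "ee_pos": TCP position; "ee_rot": TCP orientation; "force": force on the tool from outside, world axes, zero at the start; "torque": the same for the moment, N m; "gripper_width": finger opening in mm; "gripper_force": force on a finger pad.
Only numpy, scipy, OpenCV 4.12 (cv2) and the standard library are available. Lean on these libraries where they do the work, as an engineer would, in place of code of your own. Each camera call takes 0.05 s, during which the arm holds its last target. There are 200 camera calls.

## Working session

There is one attempt and no reset: what is moved stays moved. The work goes in short steps, Python scripts to look and compute and a tool call to move; the robot and the scene stay as the last step left them, time stands still between calls to the robot, and variables do not carry over. Pictures are saved under pics/ and viewed, at most 11 in all, crops included, and the job is handed in when it is done.

Besides the shell and the picture viewer there is one more tool, called after "Request:" as name(argument=value, ...), one argument or row to a line, values as JSON. apply_moves: Moves the arm, as the interface text tells. Its arguments: {"type":"object","properties":{"delta_pos":{"type":"array"},"rot":{"type":"array"},"hand":{"type":"array"},"newtons":{"type":"number"}},"required":["delta_pos","rot","hand"]}

```bash
mkdir -p pics; cat > h.py <<'E'
import numpy as np, cv2
from workcell import env, viewer, spotter
def ray(f,uv,z):
    K,R,t=map(np.array,(f["camera_matrix"],f["R"],f["t"]))
    d=R.T@np.linalg.solve(K,[uv[0],uv[1],1]); c=-R.T@t
    return c+d*(z-c[2])/d[2]
def proj(f,X):
    K,R,t=map(np.array,(f["camera_matrix"],f["R"],f["t"]))
    p=K@(R@np.array(X,float)+t); return p[:2]/p[2]
def save(f,n,im=None): cv2.imwrite("pics/"+n,cv2.cvtColor(f["pixels"] if im is None else im,cv2.COLOR_RGB2BGR))
E
python3 - <<'E'
from h import *
Z={"roller":42,"ramp_empty":8,"crest":31,"seat":51,"ramp_full":8,"roller_seated":51,"bottle_100_a":0,"rubber_stopper":0,"spanner":0}
for n in("top","scene"):
    f=viewer.grab_frame(n); save(f,n+".png")
    print(n,"cam",np.round(-np.array(f["R"]).T@f["t"]))
    for k,z in Z.items():
        for r in spotter.landmark_of(f,k)[:3]: print(k,round(r["score"],2),np.round(r["position"]),np.round(ray(f,r["position"],z)))
print(env.state(),env.hold_point_z)
E
```

```text
top cam [ 402. -154. 1159.]
roller 0.77 [174. 166.] [576. 245.  42.]
roller 0.65 [341. 207.] [ 463. -216.   42.]
ramp_empty 0.84 [342. 188.] [ 519. -222.    8.]
ramp_empty 0.63 [464. 173.] [ 558. -571.    8.]
crest 0.71 [350. 170.] [ 567. -243.   31.]
seat 0.93 [346. 167.] [ 571. -231.   51.]
ramp_full 0.84 [385. 190.] [ 512. -345.    8.]
ramp_full 0.64 [341. 207.] [ 465. -220.    8.]
roller_seated 0.68 [391. 173.] [ 554. -355.   51.]
bottle_100_a 0.58 [467. 175.] [ 556. -583.    0.]
rubber_stopper 0.79 [454. 224.] [ 415. -541.    0.]
spanner 0.73 [341. 207.] [ 464. -220.    0.]
spanner 0.56 [200. 229.] [403. 181.   0.]
scene cam [ -85. -898.  902.]
roller 0.68 [320. 220.] [ 463. -215.   42.]
roller 0.68 [273. 149.] [565. 220.  42.]
ramp_empty 0.81 [337. 221.] [ 526. -224.    8.]
ramp_empty 0.67 [347. 213.] [ 580. -216.    8.]
crest 0.74 [345. 213.] [ 556. -230.   31.]
crest 0.29 [381. 304.] [ 404. -551.   31.]
seat 0.81 [349. 208.] [ 570. -233.   51.]
ramp_full 0.76 [360. 247.] [ 509. -356.    8.]
roller_seated 0.82 [369. 231.] [ 548. -351.   51.]
bottle_100_a 0.83 [424. 287.] [ 558. -573.    0.]
rubber_stopper 0.65 [383. 303.] [ 425. -541.    0.]
rubber_stopper 0.41 [246. 181.] [400. 157.   0.]
spanner 0.52 [248. 180.] [405. 156.   0.]
{'time_s': 1.0, 'qpos': array([ 7.10467848e+01,  1.83110540e+01,  8.96378007e+01, -5.97311131e-04,
        7.20445701e+01, -1.14433854e+00]), 'qvel': array([ 0.05318302, -0.12487705,  0.081357  ,  0.08684195, -0.01497338,
        0.13031563]), 'effort': array([ 7.22408622e-04, -4.12352443e+01, -2.32238942e+01,  7.27661513e-02,
        3.74781608e-02, -1.36856593e-05]), 'ee_pos': array([175.85419979, 547.47221822, 213.99255559]), 'ee_rot': array([1.79993438e+02, 6.99441271e-04, 1.62191307e+02]), 'force': array([ 0.3638169 , -0.29831628, -0.93623273]), 'torque': array([0.03385093, 0.02437755, 0.01114627]), 'gripper_force': 0.0, 'gripper_width': 91.18509483365882} 18.8
```

View pics/top.png

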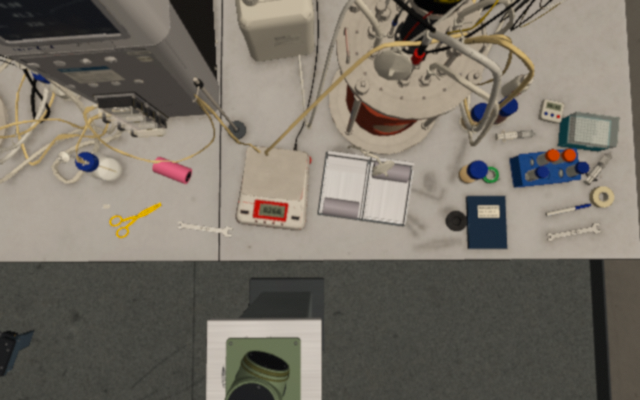

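View pics/scene.png

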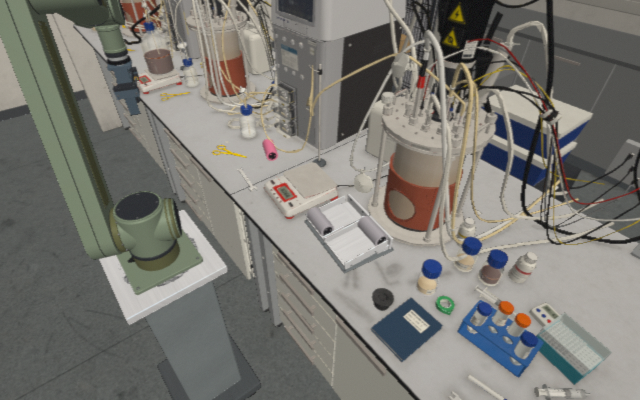

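The lower-left cylinder on the left ramp, at top (341,207), is the roller to push: it is steel-coloured and at the foot. The pink cylinder at top (173,168) is a look-alike. The one at (391,173) is already seated on the right ramp. Next I'll fit the ramp pose and check it in an enlarged crop.

```bash
cat >> h.py <<'E'
from scipy.optimize import least_squares
P={"roller":(-66,0,42),"ramp_empty":(0,0,8),"crest":(36,0,31),"seat":(50,0,51),"ramp_full":(0,-122,8),"roller_seated":(50,-122,51)}
def W(q,p):
    c,s=np.cos(q[2]),np.sin(q[2]); return np.array([q[0]+c*p[0]-s*p[1],q[1]+s*p[0]+c*p[1],p[2]])
E
python3 - <<'E'
from h import *
obs=[];F={}
for n in("top","scene"):
    f=F[n]=viewer.grab_frame(n)
    for k,p in P.items():
        for r in spotter.landmark_of(f,k)[:3]:
            if np.linalg.norm(r["position"]-proj(f,W((522,-223,-.13),p)))<9: obs.append((f,p,np.array(r["position"]),k))
fun=lambda q:np.concatenate([proj(f,W(q,p))-u for f,p,u,k in obs])
s=least_squares(fun,(522,-223,-.13),loss="soft_l1"); q=s.x
print(q,np.degrees(q[2])); print([(o[3],np.round(r,1)) for o,r in zip(obs,fun(q).reshape(-1,2))])
out=[]
for n,(u,v,w,h) in {"top":(310,140,110,95),"scene":(295,185,110,95)}.items():
    f=F[n]; S=7; im=cv2.resize(f["pixels"][v:v+h,u:u+w],None,fx=S,fy=S,interpolation=cv2.INTER_CUBIC)
    raw=im.copy()
    for z,xs,ys in((8,(-92,92),(-186,64)),(35,(36,85),(-59,59)),(57,(75,85),(-55,55))):
        pts=[((proj(f,W(q,(x,y,z)))-(u,v)+.5)*S).astype(int) for x,y in((xs[0],ys[0]),(xs[1],ys[0]),(xs[1],ys[1]),(xs[0],ys[1]))]
        cv2.polylines(im,[np.array(pts)],True,(255,0,0) if z==8 else (0,200,0),1)
    out.append(cv2.resize(im,(400,345)));
    out.append(cv2.resize(raw,(400,345)))
im=np.vstack([np.hstack(out[:2]),np.hstack(out[2:])])
save(f,"crop.png",cv2.resize(im,(690,595)))
E
```

```text
[ 5.25073000e+02 -2.29580791e+02 -1.84204867e-01] -10.554161427779084
[('roller', array([ 3.5, -0.7])), ('ramp_empty', array([-0.5, -0.3])), ('crest', array([-1. ,  2.6])), ('seat', array([ 0.5, -0.1])), ('ramp_full', array([-2.2,  2.9])), ('roller_seated', array([ 3.4, -1.1])), ('roller', array([-0.7,  0.9])), ('crest', array([-0.4, -1.8])), ('seat', array([ 4.8, -0.6])), ('ramp_full', array([-1.2,  1.1])), ('roller_seated', array([ 0.6, -1.1]))]
```

View pics/crop.png

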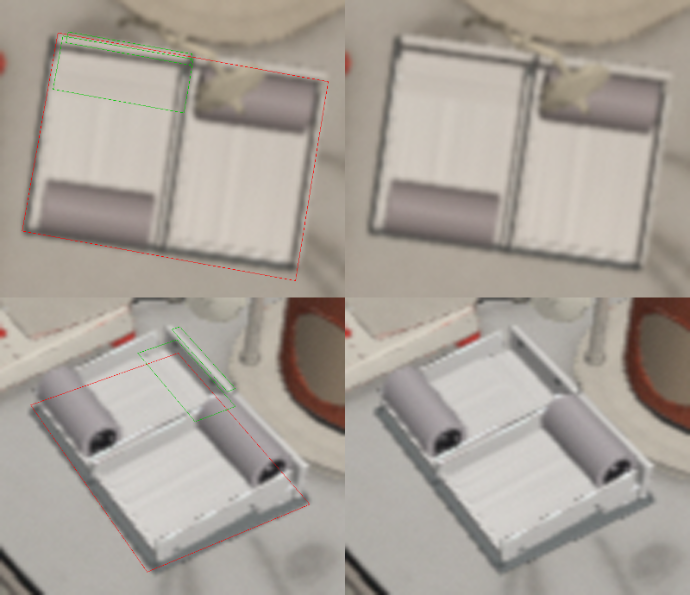

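```bash
python3 - <<'E'
from h import *
T=viewer.grab_frame("top");S=viewer.grab_frame("scene")
tp=lambda x,y:np.array((310+(x-345)/3.136-.5,140+y/3.136-.5)); sp=lambda x,y:np.array((295+(x-345)/3.136-.5,185+(y-297.5)/3.136-.5))
obs=[(T,(-92,64,8),tp(370,232)),(T,(-92,-186,8),tp(640,268)),(T,(85,59,57),tp(398,38)),(T,(85,-181,57),tp(670,75)),
 (S,(-92,64,4),sp(377,412)),(S,(-92,-186,4),sp(501,571)),(S,(92,-186,4),sp(653,500)),(S,(75,-61,57),sp(578,392)),(S,(80,59,57),sp(515,328))]
fun=lambda q:np.concatenate([proj(f,W(q,p))-u for f,p,u in obs])
for sel in(obs,obs[:4],obs[4:]):
    g=lambda q:np.concatenate([proj(f,W(q,p))-u for f,p,u in sel])
    s=least_squares(g,(522,-223,-.13),loss="soft_l1"); q=s.x
    print(q,np.degrees(q[2]),np.round(g(q).reshape(-1,2),1).tolist())
    print(np.round(W(q,P["roller"])),np.round(W(q,P["seat"])))
q=least_squares(fun,(522,-223,-.13),loss="soft_l1").x
out=[]
for f,(u,v,w,h) in((T,(310,140,110,95)),(S,(295,185,110,95))):
    k=7; im=cv2.resize(f["pixels"][v:v+h,u:u+w],None,fx=k,fy=k,interpolation=cv2.INTER_CUBIC)
    for z,xs,ys in((8,(-92,92),(-186,64)),(57,(75,85),(-55,55)),(42,(-90,-42),(-48,48)),(51,(26,74),(-170,-74))):
        pts=[((proj(f,W(q,(x,y,z)))-(u,v)+.5)*k).astype(int) for x,y in((xs[0],ys[0]),(xs[1],ys[0]),(xs[1],ys[1]),(xs[0],ys[1]))]
        cv2.polylines(im,[np.array(pts)],True,(255,0,0) if z==8 else (0,200,0),1)
    out.append(cv2.resize(im,(400,345)))
save(T,"crop2.png",np.hstack(out))
E
```

```text
[ 5.25826609e+02 -2.26488907e+02 -1.41076629e-01] -8.083095432820029 [[-0.8, 0.7], [0.8, 1.3], [0.8, -1.8], [0.9, -1.8], [-1.0, -0.9], [-0.3, 0.5], [1.1, -0.2], [-1.2, -0.4], [-0.3, -1.6]]
[ 460. -217.   42.] [ 575. -234.   51.]
[ 5.24409224e+02 -2.24946303e+02 -1.36233545e-01] -7.805607130424204 [[-1.2, 1.4], [0.4, 1.5], [0.1, -1.2], [0.3, -1.6]]
[ 459. -216.   42.] [ 574. -232.   51.]
[ 5.26167158e+02 -2.28435679e+02 -1.44510327e-01] -8.279831850808074 [[-0.6, -0.7], [-0.0, 0.8], [1.6, 0.3], [-0.7, -0.0], [0.2, -1.3]]
[ 461. -219.   42.] [ 576. -236.   51.]
```

View pics/crop2.png

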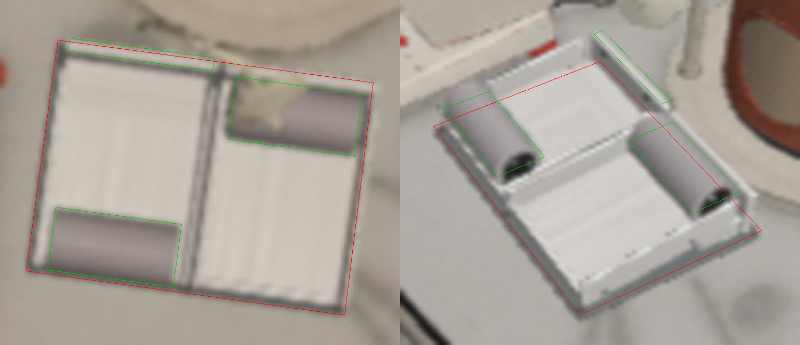

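The overlay fits: ramp origin is about (525,-226), heading about -8°, and the roller centre is about (460,-217,42). In the crop, the left ramp carries the steel roller at its foot, and the right ramp's roller is seated. Now I'll move to the approach side.

Request:
apply_moves(
  delta_pos=[
    [0.3,-0.3,0],
    [0.6,-0.6,0],
    [0.6,-1,0],
    [0.6,-1,0],
  ],
  rot=[
    [0,0,0.05],
    [0,0,0.114],
    [0,0,0.114],
    [0,0,0.114],
  ],
  hand=[0.55,0.55,0.55,0.55],
  newtons=10,
)

```text
time_s: 2.13
ee_pos: [248.7, 423.8, 213.7]
ee_rot: [-179.8, 0.0, 171.9]
force: [0.5, -0.7, 0.1]
gripper_width: 67.2
gripper_force: 0.0
```

Request:
apply_moves(
  delta_pos=[
    [0.3,-0.3,0],
    [0.6,-0.6,0],
    [0.6,-1,0],
    [0.6,-1,0],
  ],
  rot=[
    [0,0,0],
    [0,0,0],
    [0,0,0],
    [0,0,0],
  ],
  hand=[0.55,0.55,0.55,0.55],
)

```text
time_s: 2.47
ee_pos: [320.7, 304.0, 213.9]
ee_rot: [-179.9, 0.0, 171.9]
force: [-0.8, -0.8, -0.7]
gripper_width: 50.1
gripper_force: 0.0
```

Request:
apply_moves(
  delta_pos=[
    [0.2,-0.3,0],
    [0.4,-0.6,0],
    [0.4,-1,0],
    [0.4,-1,0],
  ],
  rot=[
    [0,0,0],
    [0,0,0],
    [0,0,0],
    [0,0,0],
  ],
  hand=[0.55,0.55,0.55,0.55],
)

```text
time_s: 2.8
ee_pos: [367.8, 182.9, 213.9]
ee_rot: [-179.8, -0.0, 171.8]
force: [-1.5, 1.4, 0.0]
gripper_width: 50.1
gripper_force: 0.0
```

Request:
apply_moves(
  delta_pos=[
    [0,-0.33,0],
    [0,-0.66,0],
    [0,-1,0],
    [0,-1,0],
  ],
  rot=[
    [0,0,0],
    [0,0,0],
    [0,0,0],
    [0,0,0],
  ],
  hand=[0.55,0.55,0.55,0.55],
)

```text
time_s: 3.13
ee_pos: [367.3, 62.0, 214.1]
ee_rot: [-179.8, 0.0, 171.6]
force: [-0.1, 0.4, -0.4]
gripper_width: 50.1
gripper_force: 0.0
```

Request:
apply_moves(
  delta_pos=[
    [0,-0.33,0],
    [0,-0.66,0],
    [0,-1,0],
    [0,-1,0],
  ],
  rot=[
    [0,0,0],
    [0,0,0],
    [0,0,0],
    [0,0,0],
  ],
  hand=[0.55,0.55,0.55,0.55],
)

```text
time_s: 3.47
ee_pos: [368.0, -57.9, 214.3]
ee_rot: [-179.8, 0.1, 171.5]
force: [0.2, 1.0, 0.1]
gripper_width: 50.4
gripper_force: 0.0
```

Request:
apply_moves(
  delta_pos=[
    [0,-0.33,0],
    [0,-0.66,0],
    [0,-1,0],
    [0,-1,0],
  ],
  rot=[
    [0,0,0],
    [0,0,0],
    [0,0,0],
    [0,0,0],
  ],
  hand=[0.55,0.55,0.55,0.55],
)

```text
time_s: 3.8
ee_pos: [368.7, -177.7, 214.3]
ee_rot: [-179.8, 0.1, 171.6]
force: [0.7, 0.5, 0.4]
gripper_width: 50.4
gripper_force: 0.0
```

Request:
apply_moves(
  delta_pos=[
    [0.1,-0.28,-0.2],
    [0.15,-0.28,-0.5],
    [0.15,-0.28,-0.8],
    [0.15,-0.28,-1],
    [0.15,-0.28,-1],
  ],
  rot=[
    [0,0,0],
    [0,0,0],
    [0,0,0],
    [0,0,0],
    [0,0,0],
  ],
  hand=[0.55,0.55,0.55,0.55,0.55],
)

```text
time_s: 4.22
ee_pos: [383.0, -203.1, 89.8]
ee_rot: [179.7, -0.6, 172.0]
force: [-0.6, 0.7, 0.1]
gripper_width: 50.0
gripper_force: 0.0
```

Request:
apply_moves(
  delta_pos=[
    [0,0,-0.2],
    [0,0,-0.4],
    [0,0,-0.5],
    [0,0,-0.5],
    [0,0,-0.5],
  ],
  rot=[
    [0,0,0],
    [0,0,0],
    [0,0,0],
    [0,0,0],
    [0,0,0],
  ],
  hand=[0.55,0.55,0.55,0.55,0.55],
)

```text
time_s: 4.63
ee_pos: [386.9, -205.8, 34.9]
ee_rot: [-180.0, 0.1, 172.0]
force: [-0.0, -0.4, 0.8]
gripper_width: 50.2
gripper_force: 0.0
```

```bash
python3 - <<'E'
from h import *
T=viewer.grab_frame("top");S=viewer.grab_frame("scene")
c=lambda f,u,v:cv2.resize(f["pixels"][v:v+115,u:u+120],(400,383),interpolation=cv2.INTER_CUBIC)
save(T,"near.png",np.hstack([c(T,300,135),c(S,270,170)])); print(env.state()["ee_pos"],env.state()["force"])
E
```

```text
[ 387.39712091 -206.40052278   35.59363505] [ 1.02224202 -0.82702772 -0.28395483]
```

View pics/near.png

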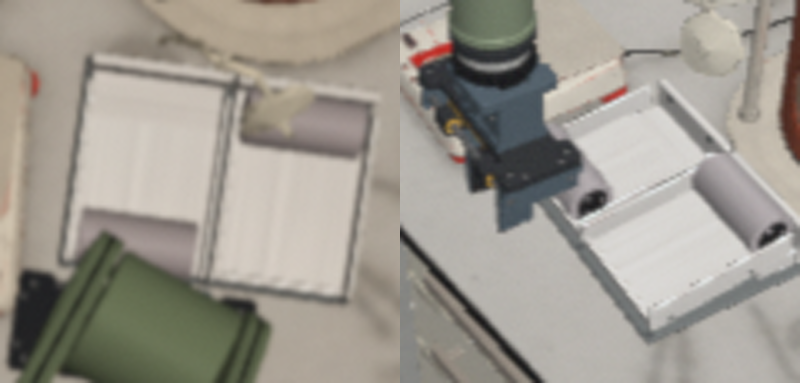

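Both views show the fingers behind the roller with a clear path. I'll triangulate the tan object hanging near the right seat (top about (381,166), scene about (363,181)), because the gripper body comes close to it.

```bash
python3 - <<'E'
from h import *
T=viewer.grab_frame("top");S=viewer.grab_frame("scene")
for z in (0,50,100,150,200,250,300): 
    a=ray(T,(381,166),z); print(z,np.round(a),np.round(proj(S,a)),"ball",np.round(ray(S,(363,181),z)))
f=S; save(f,"sc2.png",cv2.resize(f["pixels"][60:240,270:470],(800,720),interpolation=cv2.INTER_CUBIC)[:600])
E
```

```text
0 [ 582. -336.    0.] [372. 235.] ball [ 749. -113.    0.]
50 [ 574. -328.   50.] [370. 223.] ball [ 703. -157.   50.]
100 [ 566. -320.  100.] [368. 212.] ball [ 657. -200.  100.]
150 [ 558. -312.  150.] [366. 199.] ball [ 611. -244.  150.]
200 [ 551. -304.  200.] [364. 186.] ball [ 565. -287.  200.]
250 [ 543. -297.  250.] [361. 172.] ball [ 518. -331.  250.]
300 [ 535. -289.  300.] [359. 157.] ball [ 472. -374.  300.]
```

View pics/sc2.png

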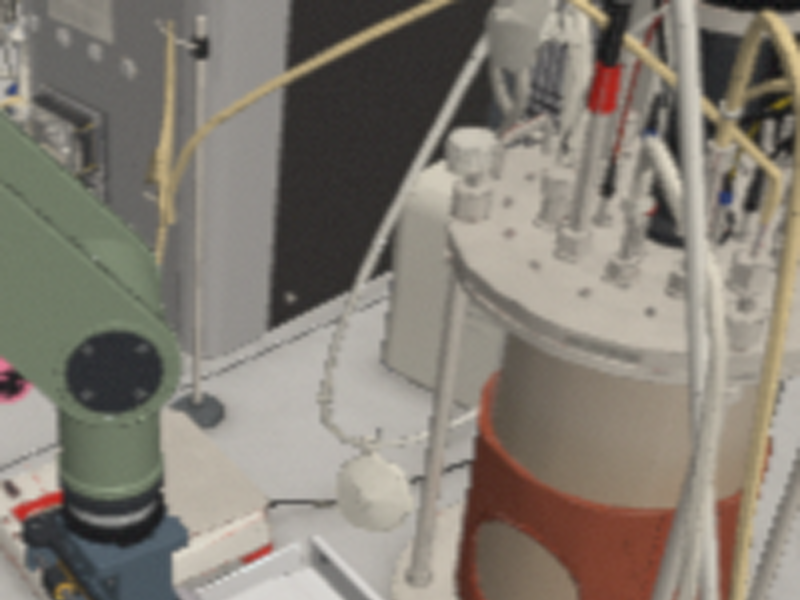

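The filter hangs at about (550,-304,200), in the way of a vertical gripper body at the end of the push. I'll tilt the tool 30° so the fingers point uphill and the body stays back.

Request:
apply_moves(
  delta_pos=[
    [0,0,0],
    [0,0,0],
    [0,0,0],
    [0,0,0],
    [0,0,0],
    [0,0,0],
    [0,0,0],
  ],
  rot=[
    [-0.01,-0.07,0],
    [-0.02,-0.14,0],
    [-0.03,-0.21,0],
    [-0.04,-0.28,0],
    [-0.049,-0.346,0],
    [-0.049,-0.346,0],
    [-0.049,-0.346,0],
  ],
  hand=[0.55,0.55,0.55,0.55,0.55,0.55,0.55],
)

```text
time_s: 5.42
ee_pos: [405.5, -182.9, 77.2]
ee_rot: [-177.7, 26.5, 171.4]
force: [-0.1, -0.1, -0.0]
gripper_width: 50.4
gripper_force: 0.0
```

Request:
apply_moves(
  delta_pos=[
    [0.03,-0.004,0],
    [0.06,-0.008,0],
    [0.09,-0.013,0],
    [0.12,-0.017,0],
    [0.15,-0.021,0],
    [0.18,-0.025,0],
    [0.2,-0.028,0],
    [0.22,-0.031,0],
    [0.22,-0.031,0],
  ],
  rot=[
    [0,0,0],
    [0,0,0],
    [0,0,0],
    [0,0,0],
    [0,0,0],
    [0,0,0],
    [0,0,0],
    [0,0,0],
    [0,0,0],
  ],
  hand=[0.55,0.55,0.55,0.55,0.55,0.55,0.55,0.55,0.55],
)

```text
time_s: 6.17
ee_pos: [432.1, -187.5, 75.7]
ee_rot: [-177.8, 26.4, 171.2]
force: [-0.8, 0.0, 0.2]
gripper_width: 50.1
gripper_force: 0.0
```

```bash
python3 - <<'E'
from h import *
T=viewer.grab_frame("top");S=viewer.grab_frame("scene")
c=lambda f,u,v:cv2.resize(f["pixels"][v:v+115,u:u+120],(400,383),interpolation=cv2.INTER_CUBIC)
save(T,"near2.png",np.hstack([c(T,300,135),c(S,270,150)])); print(env.state()["ee_pos"],env.state()["ee_rot"],env.state()["qpos"])
E
```

```text
[ 431.55986471 -187.24278867   75.61497547] [-177.8088781    26.34783014  171.21383954] [ -29.96107174    9.09411068  133.97474182   32.37701179   13.44926053
 -140.70104937]
```

View pics/near2.png

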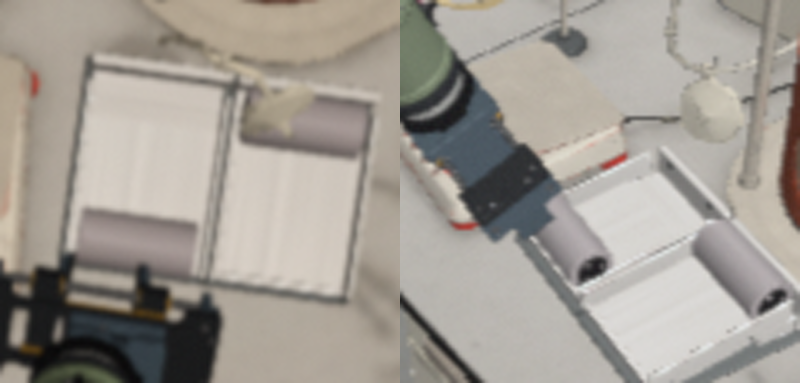

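The tilt stopped short because joint 6 was close to its limit. The half-turn grasp is equivalent, so I'll back off and spin 180° about the tool axis, which brings joint 6 to mid-range.

Request:
apply_moves(
  delta_pos=[
    [-0.15,0.02,0.15],
    [-0.33,0.05,0.3],
    [-0.33,0.05,0.3],
  ],
  rot=[
    [0,0,0],
    [0,0,0],
    [0,0,0],
  ],
  hand=[0.55,0.55,0.55],
)

```text
time_s: 6.52
ee_pos: [390.0, -180.7, 113.3]
ee_rot: [-177.8, 26.5, 171.2]
force: [-0.1, -0.7, 0.1]
gripper_width: 50.3
gripper_force: 0.0
```

Request:
apply_moves(
  delta_pos=[
    [0,0,0],
    [0,0,0],
    [0,0,0],
    [0,0,0],
    [0,0,0],
    [0,0,0],
    [0,0,0],
    [0,0,0],
    [0,0,0],
    [0,0,0],
  ],
  rot=[
    [0.0336,-0.0082,-0.0694],
    [0.0671,-0.0164,-0.1389],
    [0.1007,-0.0247,-0.2083],
    [0.1342,-0.0329,-0.2778],
    [0.1678,-0.0411,-0.3472],
    [0.2013,-0.0493,-0.4167],
    [0.2349,-0.0576,-0.4861],
    [0.2684,-0.0658,-0.5556],
    [0.302,-0.074,-0.625],
    [0.302,-0.074,-0.625],
  ],
  hand=[0.55,0.55,0.55,0.55,0.55,0.55,0.55,0.55,0.55,0.55],
)

```text
time_s: 7.35
ee_pos: [392.1, -181.3, 111.4]
ee_rot: [157.7, 14.5, 107.7]
force: [-0.5, 0.3, -0.7]
gripper_width: 50.3
gripper_force: 0.0
```

Request:
apply_moves(
  delta_pos=[
    [0,0,0],
    [0,0,0],
    [0,0,0],
    [0,0,0],
    [0,0,0],
    [0,0,0],
    [0,0,0],
    [0,0,0],
    [0,0,0],
    [0,0,0],
  ],
  rot=[
    [0.0336,-0.0082,-0.0694],
    [0.0671,-0.0164,-0.1389],
    [0.1007,-0.0247,-0.2083],
    [0.1342,-0.0329,-0.2778],
    [0.1678,-0.0411,-0.3472],
    [0.2013,-0.0493,-0.4167],
    [0.2349,-0.0576,-0.4861],
    [0.2684,-0.0658,-0.5556],
    [0.302,-0.074,-0.625],
    [0.302,-0.074,-0.625],
  ],
  hand=[0.55,0.55,0.55,0.55,0.55,0.55,0.55,0.55,0.55,0.55],
)

```text
time_s: 8.18
ee_pos: [392.1, -181.4, 111.6]
ee_rot: [155.8, -11.0, 53.1]
force: [-0.8, 0.7, -0.9]
gripper_width: 50.1
gripper_force: 0.0
```

```bash
cat > r.py <<'E'
from h import *
from scipy.spatial.transform import Rotation as Ro
import sys
s=env.state(); til=float(sys.argv[1])
R0=Ro.from_euler("xyz",s["ee_rot"],degrees=True)
h=Ro.from_euler("z",-8,degrees=True)
Rt=h*Ro.from_euler("y",-til,degrees=True)*Ro.from_euler("x",180,degrees=True)
print(s["time_s"],s["ee_pos"],s["ee_rot"],s["qpos"].round(1),"rot",((Rt*R0.inv()).as_rotvec()/1.5).round(3),"F",s["force"].round(1))
E
python3 r.py 26
```

```text
8.1833 [ 392.10156151 -181.35814908  111.55320143] [155.80311286 -11.04429516  53.12391232] [-32.9   1.7 134.8  25.1  20.1 -15.5] rot [ 0.324 -0.058 -0.608] F [-0.8  0.7 -0.9]
```

Request:
apply_moves(
  delta_pos=[
    [-0.01,-0.05,0],
    [-0.03,-0.1,0],
    [-0.05,-0.21,0],
    [-0.05,-0.21,0],
    [-0.05,-0.21,0],
    [-0.05,-0.21,0],
    [-0.05,-0.21,0],
    [-0.05,-0.21,0],
    [-0.05,-0.21,0],
    [-0.05,-0.21,0],
  ],
  rot=[
    [0.036,-0.006,-0.067],
    [0.072,-0.013,-0.135],
    [0.108,-0.019,-0.203],
    [0.144,-0.026,-0.27],
    [0.18,-0.032,-0.338],
    [0.216,-0.039,-0.405],
    [0.252,-0.045,-0.473],
    [0.288,-0.052,-0.54],
    [0.324,-0.058,-0.608],
    [0.324,-0.058,-0.608],
  ],
  hand=[0.55,0.55,0.55,0.55,0.55,0.55,0.55,0.55,0.55,0.55],
)

```text
time_s: 9.02
ee_pos: [386.1, -206.8, 111.6]
ee_rot: [179.9, -26.0, -7.9]
force: [-0.9, -0.2, -0.0]
gripper_width: 50.5
gripper_force: 0.0
```

Request:
apply_moves(
  delta_pos=[
    [0,0,-0.15],
    [0,0,-0.3],
    [0,0,-0.45],
    [0,0,-0.6],
    [0,0,-0.63],
    [0,0,-0.63],
  ],
  rot=[
    [0,0,0],
    [0,0,0],
    [0,0,0],
    [0,0,0],
    [0,0,0],
    [0,0,0],
  ],
  hand=[0.55,0.55,0.55,0.55,0.55,0.55],
)

```text
time_s: 9.52
ee_pos: [385.1, -205.9, 34.4]
ee_rot: [180.0, -25.8, -7.8]
force: [0.4, 0.4, -0.5]
gripper_width: 49.8
gripper_force: 0.0
```

```bash
python3 r.py 26
```

```text
9.5167 [ 385.10473762 -205.8722059    34.39234238] [179.96572432 -25.82086297  -7.80528934] [-39.9  12.8 139.4  68.2  14.4  -7. ] rot [ 0.    -0.002 -0.002] F [ 0.4  0.4 -0.5]
```

Request:
apply_moves(
  delta_pos=[
    [0.04,-0.006,0],
    [0.08,-0.011,0],
    [0.12,-0.017,0],
    [0.16,-0.022,0],
    [0.18,-0.025,0],
    [0.2,-0.028,0],
    [0.2,-0.028,0],
  ],
  rot=[
    [0,0,0],
    [0,0,0],
    [0,0,0],
    [0,0,0],
    [0,0,0],
    [0,0,0],
    [0,0,0],
  ],
  hand=[0.55,0.55,0.55,0.55,0.55,0.55,0.55],
)

```text
time_s: 10.1
ee_pos: [410.7, -210.1, 36.4]
ee_rot: [180.0, -26.1, -8.0]
force: [0.0, -0.0, -0.1]
gripper_width: 50.2
gripper_force: 0.0
```

Request:
apply_moves(
  delta_pos=[
    [0.01,-0.001,0],
    [0.02,-0.003,0],
    [0.03,-0.004,0],
    [0.04,-0.006,0],
    [0.05,-0.007,0],
    [0.06,-0.008,0.0],
    [0.07,-0.01,0.0],
    [0.08,-0.011,0.0],
    [0.09,-0.013,0],
    [0.1,-0.014,0.0],
  ],
  rot=[
    [0,0,0],
    [0,0,0],
    [0,0,0],
    [0,0,0],
    [0,0,0],
    [0,0,0],
    [0,0,0],
    [0,0,0],
    [0,0,0],
    [0,0,0],
  ],
  hand=[0.55,0.55,0.55,0.55,0.55,0.55,0.55,0.55,0.55,0.55],
)

```text
time_s: 10.93
ee_pos: [421.9, -211.5, 36.0]
ee_rot: [-180.0, -26.0, -8.1]
force: [-1.9, -0.1, -0.1]
gripper_width: 50.4
gripper_force: 0.9
```

```bash
python3 r.py 26; python3 - <<'E'
from h import *
T=viewer.grab_frame("top");S=viewer.grab_frame("scene")
c=lambda f,u,v:cv2.resize(f["pixels"][v:v+115,u:u+120],(400,383),interpolation=cv2.INTER_CUBIC)
save(T,"near3.png",np.hstack([c(T,300,135),c(S,270,150)]))
E
```

```text
10.9333 [ 421.90102347 -211.51263558   36.01969315] [-179.9922747   -26.00659657   -8.08783674] [-36.6  14.8 135.5  62.3  13.7   2.4] rot [-0.     0.     0.001] F [-1.9 -0.1 -0.1]
```

View pics/near3.png

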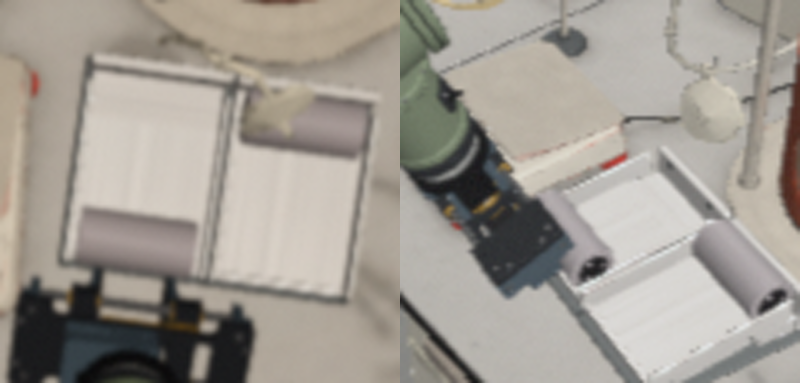

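Contact is light (about 2 N) and centred. I'll push slowly up the slope.

Request:
apply_moves(
  delta_pos=[
    [0.012,-0.002,0.0015],
    [0.024,-0.003,0.003],
    [0.036,-0.005,0.0045],
    [0.048,-0.007,0.006],
    [0.06,-0.008,0.0075],
    [0.072,-0.01,0.009],
    [0.084,-0.012,0.0105],
    [0.096,-0.013,0.012],
    [0.108,-0.015,0.0135],
    [0.12,-0.017,0.015],
  ],
  rot=[
    [0,0,0],
    [0,0,0],
    [0,0,0],
    [0,0,0],
    [0,0,0],
    [0,0,0],
    [0,0,0],
    [0,0,0],
    [0,0,0],
    [0,0,0],
  ],
  hand=[0.55,0.55,0.55,0.55,0.55,0.55,0.55,0.55,0.55,0.55],
)

```text
time_s: 11.87
ee_pos: [436.6, -213.7, 38.0]
ee_rot: [-180.0, -26.0, -8.1]
force: [-1.4, 0.3, 0.7]
gripper_width: 50.1
gripper_force: 0.9
```

Request:
apply_moves(
  delta_pos=[
    [0.012,-0.002,0.0015],
    [0.024,-0.003,0.003],
    [0.036,-0.005,0.0045],
    [0.048,-0.007,0.006],
    [0.06,-0.008,0.0075],
    [0.072,-0.01,0.009],
    [0.084,-0.012,0.0105],
    [0.096,-0.013,0.012],
    [0.108,-0.015,0.0135],
    [0.12,-0.017,0.015],
  ],
  rot=[
    [0,0,0],
    [0,0,0],
    [0,0,0],
    [0,0,0],
    [0,0,0],
    [0,0,0],
    [0,0,0],
    [0,0,0],
    [0,0,0],
    [0,0,0],
  ],
  hand=[0.55,0.55,0.55,0.55,0.55,0.55,0.55,0.55,0.55,0.55],
)

```text
time_s: 12.7
ee_pos: [450.9, -215.6, 39.7]
ee_rot: [-180.0, -26.0, -8.1]
force: [-1.2, -0.1, 1.9]
gripper_width: 50.0
gripper_force: 0.9
```

```bash
python3 r.py 26; python3 - <<'E'
from h import *
T=viewer.grab_frame("top");S=viewer.grab_frame("scene")
c=lambda f,u,v:cv2.resize(f["pixels"][v:v+115,u:u+120],(400,383),interpolation=cv2.INTER_CUBIC)
save(T,"near4.png",np.hstack([c(T,300,135),c(S,270,150)]))
E
```

```text
12.7 [ 450.94364536 -215.63250781   39.74677588] [-179.99128956  -26.02420673   -8.08449282] [-34.4  16.  132.2  54.4  13.9  12.5] rot [-0.     0.     0.001] F [-1.2 -0.1  1.9]
```

View pics/near4.png

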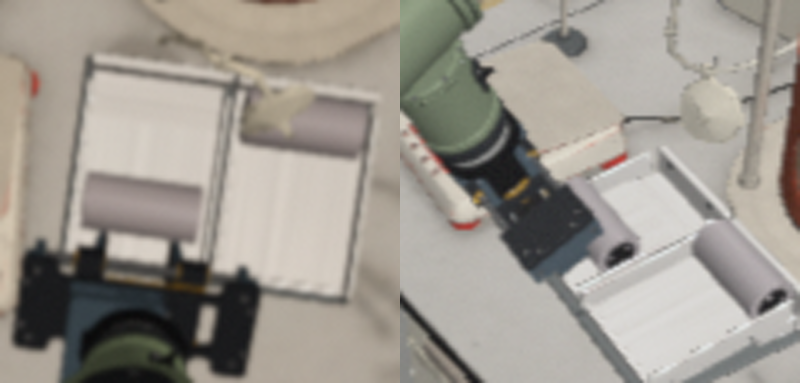

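Roller rolls square up the ramp, at top-crop (142,207). Continuing.

Request:
apply_moves(
  delta_pos=[
    [0.012,-0.002,0.0015],
    [0.024,-0.003,0.003],
    [0.036,-0.005,0.0045],
    [0.048,-0.007,0.006],
    [0.06,-0.008,0.0075],
    [0.072,-0.01,0.009],
    [0.084,-0.012,0.0105],
    [0.096,-0.013,0.012],
    [0.108,-0.015,0.0135],
    [0.12,-0.017,0.015],
  ],
  rot=[
    [0,0,0],
    [0,0,0],
    [0,0,0],
    [0,0,0],
    [0,0,0],
    [0,0,0],
    [0,0,0],
    [0,0,0],
    [0,0,0],
    [0,0,0],
  ],
  hand=[0.55,0.55,0.55,0.55,0.55,0.55,0.55,0.55,0.55,0.55],
)

```text
time_s: 13.63
ee_pos: [465.4, -217.7, 41.5]
ee_rot: [-180.0, -26.0, -8.1]
force: [-1.2, 0.1, 1.5]
gripper_width: 49.9
gripper_force: 0.9
```

Request:
apply_moves(
  delta_pos=[
    [0.012,-0.002,0.0015],
    [0.024,-0.003,0.003],
    [0.036,-0.005,0.0045],
    [0.048,-0.007,0.006],
    [0.06,-0.008,0.0075],
    [0.072,-0.01,0.009],
    [0.084,-0.012,0.0105],
    [0.096,-0.013,0.012],
    [0.108,-0.015,0.0135],
    [0.12,-0.017,0.015],
  ],
  rot=[
    [0,0,0],
    [0,0,0],
    [0,0,0],
    [0,0,0],
    [0,0,0],
    [0,0,0],
    [0,0,0],
    [0,0,0],
    [0,0,0],
    [0,0,0],
  ],
  hand=[0.55,0.55,0.55,0.55,0.55,0.55,0.55,0.55,0.55,0.55],
)

```text
time_s: 14.47
ee_pos: [479.7, -219.7, 43.3]
ee_rot: [-180.0, -26.0, -8.1]
force: [-1.9, 0.2, 0.6]
gripper_width: 50.3
gripper_force: 0.9
```

Request:
apply_moves(
  delta_pos=[
    [0.012,-0.002,0.0015],
    [0.024,-0.003,0.003],
    [0.036,-0.005,0.0045],
    [0.048,-0.007,0.006],
    [0.06,-0.008,0.0075],
    [0.072,-0.01,0.009],
    [0.084,-0.012,0.0105],
    [0.096,-0.013,0.012],
    [0.108,-0.015,0.0135],
    [0.12,-0.017,0.015],
  ],
  rot=[
    [0,0,0],
    [0,0,0],
    [0,0,0],
    [0,0,0],
    [0,0,0],
    [0,0,0],
    [0,0,0],
    [0,0,0],
    [0,0,0],
    [0,0,0],
  ],
  hand=[0.55,0.55,0.55,0.55,0.55,0.55,0.55,0.55,0.55,0.55],
)

```text
time_s: 15.3
ee_pos: [494.2, -221.8, 45.1]
ee_rot: [-180.0, -26.0, -8.1]
force: [-1.8, 0.0, 0.9]
gripper_width: 50.3
gripper_force: 0.9
```

```bash
python3 r.py 26; python3 - <<'E'
from h import *
T=viewer.grab_frame("top");S=viewer.grab_frame("scene")
c=lambda f,u,v:cv2.resize(f["pixels"][v:v+115,u:u+120],(400,383),interpolation=cv2.INTER_CUBIC)
save(T,"near5.png",np.hstack([c(T,300,135),c(S,270,150)]))
E
```

```text
15.3 [ 494.16506669 -221.77306507   45.1432398 ] [-179.9939728   -26.02471502   -8.08433158] [-31.6  18.1 126.9  43.4  14.8  26.2] rot [-0.     0.     0.001] F [-1.8  0.   0.9]
```

View pics/near5.png

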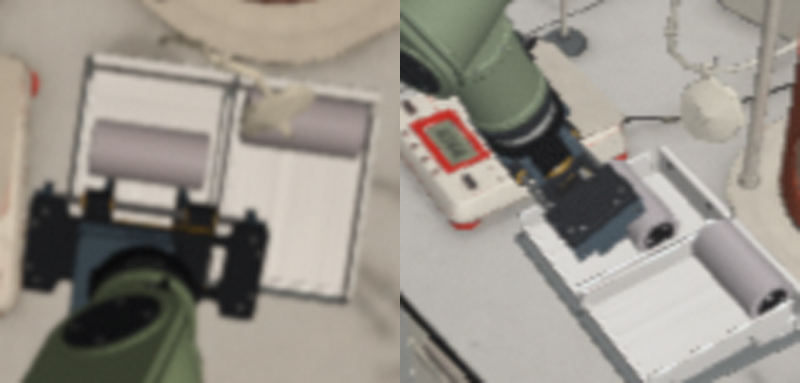

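Request:
apply_moves(
  delta_pos=[
    [0.012,-0.002,0.0015],
    [0.024,-0.003,0.003],
    [0.036,-0.005,0.0045],
    [0.048,-0.007,0.006],
    [0.06,-0.008,0.0075],
    [0.072,-0.01,0.009],
    [0.084,-0.012,0.0105],
    [0.096,-0.013,0.012],
    [0.108,-0.015,0.0135],
    [0.12,-0.017,0.015],
  ],
  rot=[
    [0,0,0],
    [0,0,0],
    [0,0,0],
    [0,0,0],
    [0,0,0],
    [0,0,0],
    [0,0,0],
    [0,0,0],
    [0,0,0],
    [0,0,0],
  ],
  hand=[0.55,0.55,0.55,0.55,0.55,0.55,0.55,0.55,0.55,0.55],
)

```text
time_s: 16.23
ee_pos: [508.6, -223.8, 46.9]
ee_rot: [-180.0, -26.0, -8.1]
force: [-1.3, -0.2, 1.1]
gripper_width: 50.0
gripper_force: 0.9
```

Request:
apply_moves(
  delta_pos=[
    [0.006,-0.001,0.001],
    [0.012,-0.002,0.0015],
    [0.018,-0.003,0.002],
    [0.024,-0.003,0.003],
    [0.03,-0.004,0.004],
    [0.036,-0.005,0.0045],
    [0.042,-0.006,0.005],
    [0.048,-0.007,0.006],
    [0.054,-0.008,0.007],
    [0.06,-0.008,0.0075],
  ],
  rot=[
    [0,0,0],
    [0,0,0],
    [0,0,0],
    [0,0,0],
    [0,0,0],
    [0,0,0],
    [0,0,0],
    [0,0,0],
    [0,0,0],
    [0,0,0],
  ],
  hand=[0.55,0.55,0.55,0.55,0.55,0.55,0.55,0.55,0.55,0.55],
)

```text
time_s: 17.07
ee_pos: [515.7, -224.8, 47.9]
ee_rot: [180.0, -26.0, -8.1]
force: [-1.9, 0.2, 0.9]
gripper_width: 50.3
gripper_force: 0.8
```

Request:
apply_moves(
  delta_pos=[
    [0.005,-0.001,0.0005],
    [0.01,-0.001,0.001],
    [0.015,-0.002,0.0015],
    [0.02,-0.003,0.002],
    [0.025,-0.004,0.0025],
    [0.03,-0.004,0.003],
    [0.035,-0.005,0.0035],
    [0.04,-0.006,0.004],
  ],
  rot=[
    [0,0,0],
    [0,0,0],
    [0,0,0],
    [0,0,0],
    [0,0,0],
    [0,0,0],
    [0,0,0],
    [0,0,0],
  ],
  hand=[0.55,0.55,0.55,0.55,0.55,0.55,0.55,0.55],
)

```text
time_s: 17.73
ee_pos: [520.6, -225.6, 48.3]
ee_rot: [180.0, -26.0, -8.1]
force: [-0.6, -0.1, -0.4]
gripper_width: 50.4
gripper_force: 0.4
```

```bash
cat > look.py <<'E'
from h import *
import sys
T=viewer.grab_frame("top");S=viewer.grab_frame("scene")
c=lambda f,u,v:cv2.resize(f["pixels"][v:v+70,u:u+75],(400,373),interpolation=cv2.INTER_CUBIC)
save(T,sys.argv[1],np.hstack([c(T,315,140),c(S,310,180)]))
for f,n in((T,"top"),(S,"sc")):
    for r in spotter.landmark_of(f,"roller")[:4]: print(n,r["score"],np.round(r["position"],1))
    for k in((30,0,50),(36,0,55),(50,0,51)): print(k,proj(f,W((525,-226,-.14),k)).round(1))
E
python3 r.py 26; python3 look.py n6.png
```

```text
17.7333 [ 520.57420328 -225.55958239   48.33232554] [179.99858962 -26.03347367  -8.08618449] [-30.2  19.4 123.7  37.6  15.7  33.4] rot [0.    0.    0.001] F [-0.6 -0.1 -0.4]
top 0.91 [347.5 169.6]
top 0.56 [174.4 168.1]
top 0.17 [463.3 176. ]
(30, 0, 50) [345.6 173.1]
(36, 0, 55) [346.  170.7]
(50, 0, 51) [346.5 165.9]
sc 0.44 [346.2 206.7]
sc 0.22 [424.2 290.4]
(30, 0, 50) [345.1 209.3]
(36, 0, 55) [346.7 207.6]
(50, 0, 51) [350.2 207. ]
```

Force is falling, so the roller is at the crest. I'll creep on.

Request:
apply_moves(
  delta_pos=[
    [0.004,-0.001,0],
    [0.008,-0.001,0],
    [0.012,-0.002,0],
    [0.016,-0.002,0],
    [0.02,-0.003,0],
    [0.024,-0.003,0],
    [0.028,-0.004,0],
    [0.03,-0.004,0],
  ],
  rot=[
    [0,0,0],
    [0,0,0],
    [0,0,0],
    [0,0,0],
    [0,0,0],
    [0,0,0],
    [0,0,0],
    [0,0,0],
  ],
  hand=[0.55,0.55,0.55,0.55,0.55,0.55,0.55,0.55],
)

```text
time_s: 18.6
ee_pos: [524.1, -226.0, 48.3]
ee_rot: [180.0, -26.0, -8.1]
force: [-0.3, 0.2, 0.7]
gripper_width: 50.1
gripper_force: 0.0
```

```bash
python3 r.py 26; python3 look.py n7.png
```

```text
18.6 [ 524.14514764 -226.01574927   48.32760594] [179.99759207 -26.03202515  -8.08029609] [-30.   19.6 123.3  37.   15.8  34.1] rot [0.    0.    0.001] F [-0.3  0.2  0.7]
top 0.97 [346.  163.3]
top 0.93 [173.  164.8]
(30, 0, 50) [345.6 173.1]
(36, 0, 55) [346.  170.7]
(50, 0, 51) [346.5 165.9]
sc 0.78 [351.6 208.4]
(30, 0, 50) [345.1 209.3]
(36, 0, 55) [346.7 207.6]
(50, 0, 51) [350.2 207. ]
```

View pics/n7.png

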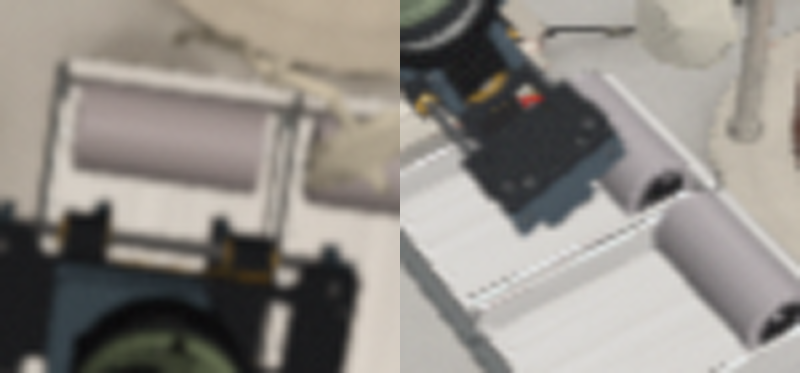

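The roller has dropped into the seat (top-crop (170,137)), in line with its neighbour, and contact force is zero. Retreating back down the ramp axis, then up.

Request:
apply_moves(
  delta_pos=[
    [-0.05,0.007,0.0],
    [-0.12,0.017,0.02],
    [-0.25,0.035,0.08],
    [-0.4,0.056,0.2],
    [-0.55,0.077,0.35],
    [-0.7,0.1,0.55],
    [-0.8,0.11,0.7],
    [-0.8,0.11,0.8],
    [-0.8,0.11,0.8],
    [-0.8,0.11,0.8],
  ],
  rot=[
    [0,0,0],
    [0,0,0],
    [0,0,0],
    [0,0,0],
    [0,0,0],
    [0,0,0],
    [0,0,0],
    [0,0,0],
    [0,0,0],
    [0,0,0],
  ],
  hand=[0.55,0.55,0.55,0.55,0.55,0.55,0.55,0.55,0.55,0.55],
)

```text
time_s: 19.63
ee_pos: [427.7, -212.8, 144.8]
ee_rot: [180.0, -26.1, -8.1]
force: [0.3, 0.4, -0.5]
gripper_width: 49.8
gripper_force: 0.0
```

```bash
python3 r.py 26; python3 look.py n8.png
```

```text
19.6333 [ 427.70613493 -212.79427345  144.84743085] [179.95459726 -26.11291717  -8.07296061] [-36.2   3.4 126.2  24.9  29.4  42.3] rot [0.001 0.001 0.001] F [ 0.3  0.4 -0.5]
top 0.69 [347.3 165.8]
(30, 0, 50) [345.6 173.1]
(36, 0, 55) [346.  170.7]
(50, 0, 51) [346.5 165.9]
sc 0.85 [350.5 206. ]
sc 0.58 [424. 288.]
(30, 0, 50) [345.1 209.3]
(36, 0, 55) [346.7 207.6]
(50, 0, 51) [350.2 207. ]
```

The roller is detected within 1 px of the seat point in both views and the hand is clear, so I'm handing in.

```bash
python3 -c "
from workcell import env
print(env.job_done())"
```

```text
the job is handed in; nothing more can be done
None
```

The roller was pushed gently up its ramp (contact force about 2 N), over the step and into its seat; the hand is clear, and I handed the job in at about 19.7 s without seeing the verdict.

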